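# Stand the dried flasks on their cork rings

## Task

The four round-bottom flasks in the drying rack are dry: stand each one upright on the cork ring that fits it, the smallest flask on the smallest ring and so on up to the largest on the largest, with every ring left lying flat on the bench. It is glassware, so set each flask down gently rather than dropping it, do not let one tip over or get knocked away, and do not knock over the glass stopper that stands between the rings.

Things in the scene. Friction and masses are not known exactly. Their poses are not given: they have to be found in the camera images.
- flask50: 50 ml round-bottom flask, clear glass, the smallest of four, loose, upright in an opening of the rack, 45 g (sizes in mm): bulb 51 across, neck 20 in diameter (top 28 frosted), 92 high overall. Origin: bulb centre, 25.5 above the bottom, 66.5 below the mouth, z to the mouth; at the start 42.9 above the bench. Round, so yaw is free; bottom-heavy, so it rights itself in a ring.
- ring50: cork ring for the 50 ml flask, the smallest of four, loose, lying flat on the grey mat (sizes in mm): 70 outside, 34 hole right through, 30 high, about 18 g, not fastened. Origin: centre of its underside (3 above the bench); z up. Seated, its flask's bulb centre is 49 above this origin, straight over it.
- flask100: 100 ml round-bottom flask, clear glass, the second smallest of four, loose, upright in an opening of the rack, 70 g (sizes in mm): bulb 64 across, neck 22 in diameter (top 28 frosted), 108 high overall. Origin: bulb centre, 32 above the bottom, 76 below the mouth, z to the mouth; at the start 53.2 above the bench. Round, so yaw is free; bottom-heavy, so it rights itself in a ring.
- ring100: cork ring for the 100 ml flask, the second smallest of four, loose, lying flat on the grey mat (sizes in mm): 85 outside, 46 hole right through, 30 high, about 24 g, not fastened. Origin: centre of its underside (3 above the bench); z up. Seated, its flask's bulb centre is 52.2 above this origin, straight over it.
- flask250: 250 ml round-bottom flask, clear glass, the second largest of four, loose, upright in an opening of the rack, 130 g (sizes in mm): bulb 85 across, neck 28 in diameter (top 28 frosted), 132 high overall. Origin: bulb centre, 42.5 above the bottom, 89.5 below the mouth, z to the mouth; at the start 66.4 above the bench. Round, so yaw is free; bottom-heavy, so it rights itself in a ring.
- ring250: cork ring for the 250 ml flask, the second largest of four, loose, lying flat on the grey mat (sizes in mm): 105 outside, 64 hole right through, 30 high, about 34 g, not fastened. Origin: centre of its underside (3 above the bench); z up. Seated, its flask's bulb centre is 58 above this origin, straight over it.
- flask500: 500 ml round-bottom flask, clear glass, the largest of four, loose, upright in an opening of the rack, 200 g (sizes in mm): bulb 105 across, neck 30 in diameter (top 28 frosted), 155 high overall. Origin: bulb centre, 52.5 above the bottom, 102.5 below the mouth, z to the mouth; at the start 77.7 above the bench. Round, so yaw is free; bottom-heavy, so it rights itself in a ring.
- ring500: cork ring for the 500 ml flask, the largest of four, loose, lying flat on the grey mat (sizes in mm): 130 outside, 82 hole right through, 30 high, about 50 g, not fastened. Origin: centre of its underside (3 above the bench); z up. Seated, its flask's bulb centre is 62.8 above this origin, straight over it.
- rack: drying rack, fixed (sizes in mm): square steel sheet 256 x 256 with four equal round openings 44 across at (+-65, +-65) from its centre, top face 30 above the bench. A flask stands neck up in each opening; which flask is where varies. Origin: centre of the rack at bench level, x and y along its sides.
- stopper: frosted glass stopper standing loose on its flat head in the middle of the mat, between the four rings (sizes in mm): head 24 across, stem tapering upward to 12 across, 38 high, 25 g. Not part of the job. Origin: centre of its underside, z up.
Things that resemble listed ones, but are neither listed nor needed, are in the scene too. Leave any purple look-alike of the flask50 alone.

How it is judged:
By the outcome, as a careful person would: the job done as asked, in the order asked, and still so for the second after the job is handed in, with the robot touching nothing.
It also fails if it takes over 109 s, if anything falls off the work surface, if the arm or the gripper's body presses on something with over 40 N, if the wrist force passes 120 N, or if a joint passes its speed limit or range.

## Robot

A 6-joint arm with a two-finger parallel gripper is mounted at the origin on the work surface. World frame = base frame: x ahead of the robot, y to its left, z up, the work surface at z = 0. Lengths are in m, angles in rad, forces in N, time in s.
With the tool pointing down it reaches from about 0.275 to 0.725 m from the base axis. Payload 15.9 kg.
Tool frame: the origin (TCP) lies on the centre line of the jaws, within the pads' length; the fingertips stand 11 mm ahead of it and the grasp point (between the pads) lies 8 mm behind it; z points along the fingers, y is the line along which they close (so a half turn about z gives the same grasp; the last joint's range is limited). The gripper opens to 85 mm and grips with 20 to 120 N. Pads are 22 mm wide; open, the fingers measure 114 mm over their backs; the gripper's body (76 mm by 85 mm) begins 54 mm behind the grasp point. The pads swing forward as they close: fully open they stand 13 mm farther back than shut.
Start: joints at [-1.257, 0.213, -0.034, 1.323, 0, 1.571], TCP at [0.154, -0.476, 0.242] pointing down, gripper open.
Joint ranges: [-2.98, 2.98], [-0.74, 1.72], [-1.14, 1.35], [-2.1, 2.04], [-1.57, 1.44], [-3.14, 3.14]. Speed limits (rad/s): [1.89, 1.89, 2.39, 2.57, 3.14, 3.14].

## Interface

Orientations are given as a rotation vector (axis times angle).
In Python, from cell import bot gives the robot as it stands.
- The arm moves only by the shell command python3 -m handwheel 'ROWS' [OPENING] [FORCE]. ROWS is a JSON object of lists of equal length, an entry for each row: "xyz": the shift along the world's x, y, z as a fraction of full scale, a list of three; "rot": the turn, a rotation vector about the world's x, y, z as a fraction of full scale, a list of three. A call has 1 to 10 rows; each row shifts and turns the commanded pose from where the row before left it; what a row does not reach is not made up. Full scale, the value 1, is 0.5 m for a shift and 360 degrees for a turn. A row lasts 1/10 s, in which the tool goes at most 50 mm and 8.59 degrees, less where a joint would pass 70% of its speed; a pose out of reach is approached as far as the arm can. A call with a number of a shift or a turn outside -1 to 1 is refused whole. A call with a gripper value outside its range is refused whole. OPENING is the opening, from -1 (shut) to 1 (fully open), set as the call begins (- or left out, the last holds). The fingers move at their own pace and stop on an object; FORCE is the grip in N (left out, the last holds). Time passes only in rows, so rows that do not move let the fingers close. It gives the time, the measured TCP pose, the force, the opening and the grip force at its end, in the units of the state.
- bot.get_obs(): the state, without advancing time (a new reading comes with each control period).
- bot.read_camera(name): name is "side" or "top"; returns (picture, depth): 400x640x3 uint8, red, green, blue; 400x640 float32, m along the optical axis (not along the pixel's ray), 0 where there is no reading.
- bot.get_calibration(name): a dict with "K" (3x3 intrinsics, pixels), "pose" (4x4, takes a point from camera to world coordinates). Camera axes: x right, y down, z forward; pixel columns grow to the right and rows downward; lengths in m; the calibration is good to about 2 mm. A picture is of the moment at which its call begins. get_calibration takes no time and is no camera call.
- bot.hand_in(): hands the job in; it is judged then, once.
The state is a dict: "time_s": time; "joint_positions": joint angles; "joint_vel": joint speeds; "effort": joint torques, N m; "tool_pos": TCP position; "eef_rot": TCP orientation; "force": force on the tool from outside, world axes, zero at the start; "moment": the same for the moment, N m; "width": finger opening in m; "finger_force": force on a finger pad.
Only numpy, scipy, OpenCV 4.12 (cv2) and the standard library are available. Lean on these libraries where they do the work, as an engineer would, in place of code of your own. Each camera call takes 0.05 s, during which the arm holds its last target. There are 200 camera calls.

## Working session

There is one attempt and no reset: what is moved stays moved. The work goes in short steps, Python scripts to look and compute and a shell command to move; the robot and the scene stay as the last step left them, time stands still between calls to the robot, and variables do not carry over. Pictures are saved under pics/ and viewed, at most 14 in all, crops included, and the job is handed in when it is done.

```bash
ls; mkdir -p pics; python3 - <<'E'
from cell import bot
import cv2,numpy as np
for n in("top","side"):
    p,d=bot.read_camera(n); c=bot.get_calibration(n)
    cv2.imwrite(f"pics/{n}0.png",p[:,:,::-1]); np.save(f"{n}d.npy",d)
    print(n,np.round(c["K"],1).tolist(),np.round(c["pose"],4).tolist())
o=bot.get_obs();print(o)
E
```

```text
pics
top [[452.7, 0.0, 322.1], [0.0, 452.7, 199.5], [0.0, 0.0, 1.0]] [[0.0157, -0.9983, 0.0568, 0.4566], [-0.9999, -0.0157, 0.0003, -0.0391], [0.0006, -0.0568, -0.9984, 1.1064], [0.0, 0.0, 0.0, 1.0]]
side [[438.3, 0.0, 319.5], [0.0, 438.3, 191.8], [0.0, 0.0, 1.0]] [[-0.964, -0.1531, 0.2176, 0.3269], [-0.2657, 0.5986, -0.7557, 0.6794], [-0.0146, -0.7863, -0.6177, 0.6484], [0.0, 0.0, 0.0, 1.0]]
{'time_s': 0.1, 'joint_positions': array([-1.25701874e+00,  2.13319722e-01, -3.49738859e-02,  1.32351823e+00,
        1.16459425e-05,  1.57077339e+00]), 'joint_vel': array([ 4.87298870e-04, -1.06173282e-03,  1.23393070e-03, -6.73820954e-05,
       -4.59414658e-04,  1.19434439e-03]), 'effort': array([ 7.30077081e-04, -6.87247896e+01,  4.87808275e+01,  1.21733366e-02,
       -2.39960627e-06, -9.80851581e-06]), 'tool_pos': array([ 0.1542388 , -0.47530394,  0.24186818]), 'eef_rot': array([-3.10201002e+00, -4.90739766e-01,  2.31075797e-04]), 'force': array([ 5.10186914e-04,  7.43100365e-01, -9.70020330e-02]), 'moment': array([ 0.059788  , -0.02132446,  0.02674697]), 'finger_force': 0.0, 'width': 0.08600610945097042}
```

View pics/top0.png

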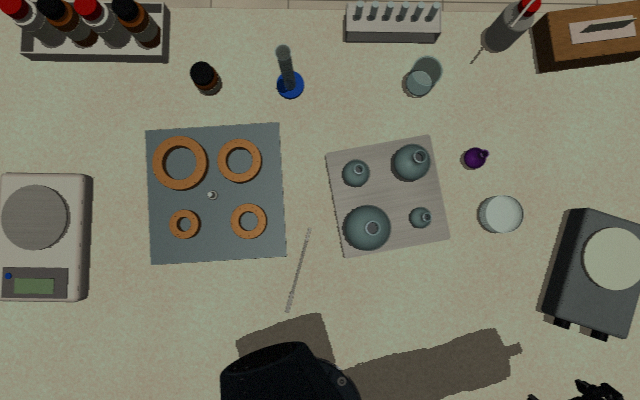

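View pics/side0.png

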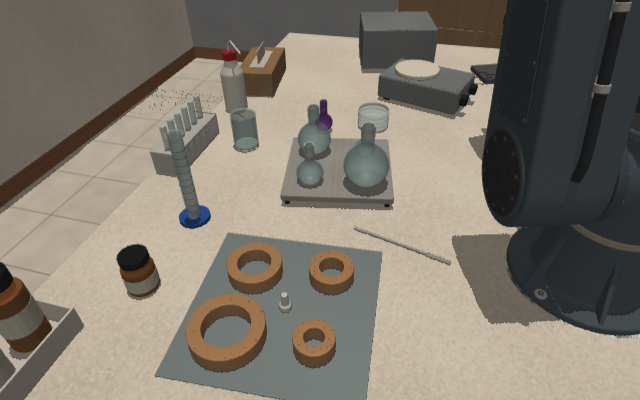

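The top view shows the rack at about (388,196): candidate flasks at (356,173), (411,162), (367,228) and (420,217). The purple look-alike is off the rack at (475,158), and the beaker at (419,80) and dish at (500,214) are also glass. Rings are at (180,163), (240,161), (249,221) and (184,224), with the stopper at (212,195). In the side view, flask50 is hidden behind the largest flask. I'll measure next.

```bash
cat > h.py <<'E'
from cell import bot
import cv2,numpy as np
def ray(n,uv,z):
    c=bot.get_calibration(n);K,T=c["K"],c["pose"]
    d=T[:3,:3]@np.linalg.inv(K)@[uv[0],uv[1],1.]
    return T[:3,3]+d*(z-T[2,3])/d[2]
def cloud(n,d):
    c=bot.get_calibration(n);K,T=c["K"],c["pose"]
    v,u=np.indices(d.shape)
    P=np.stack([(u-K[0,2])/K[0,0]*d,(v-K[1,2])/K[1,1]*d,d],-1)
    return P@T[:3,:3].T+T[:3,3]
def rings(p):
    hsv=cv2.cvtColor(p,cv2.COLOR_RGB2HSV)
    m=cv2.inRange(hsv,(8,110,90),(22,255,255)); m[:100]=0; m[290:]=0; m[:,300:]=0
    return m
E
python3 - <<'E'
from h import *
p=cv2.imread("pics/top0.png")[:,:,::-1].copy(); d=np.load("topd.npy"); P=cloud("top",d)
m=rings(p)
cs,hi=cv2.findContours(m,cv2.RETR_CCOMP,cv2.CHAIN_APPROX_NONE)
for i,c in enumerate(cs):
    if cv2.contourArea(c)<150: continue
    (u,v),a,_=cv2.fitEllipse(c); z=.033
    q=ray("top",(u,v),z); print("hole" if hi[0][i][3]>=0 else "outer",np.round((u,v),1),"diam mm",np.round(np.array(a)*(1.1064-z)/452.7*1000,0),np.round(q,4))
# depth based top face
n,l=cv2.connectedComponents(m)
for i in range(1,n):
    k=(l==i)
    if k.sum()<150: continue
    Q=P[k];zt=np.median(Q[:,2]);Q=Q[abs(Q[:,2]-zt)<.006]
    (x,y),r=cv2.minEnclosingCircle((Q[:,:2]*1000).astype(np.float32)); print("depth ring",np.round((x,y,2*r),1),"z",round(zt,4))
# rack: non-purple depth plane around 0.03
k=(abs(P[...,2]-.03)<.006)&(d>0); k[:, :310]=0;k[:,460:]=0;k[:120]=0;k[270:]=0
k=cv2.morphologyEx(k.astype(np.uint8),cv2.MORPH_OPEN,np.ones((3,3)))
c=max(cv2.findContours(k,cv2.RETR_EXTERNAL,cv2.CHAIN_APPROX_NONE)[0],key=cv2.contourArea)
pts=np.array([ray("top",q,.03)[:2]*1000 for q in c[:,0]],np.float32)
(cx,cy),(w,h),a=cv2.minAreaRect(pts);print("rack",cx,cy,w,h,a)
a=np.radians(a);R=np.array([[np.cos(a),-np.sin(a)],[np.sin(a),np.cos(a)]])
for s in((1,1),(1,-1),(-1,1),(-1,-1)): print("opening",np.round(R@(65*np.array(s))+(cx,cy),1))
# mouth by depth: local max z near each flask
for u,v in((356,173),(411,162),(367,228),(420,217),(212,195)):
    w=P[v-22:v+23,u-22:u+23];zm=np.where(d[v-22:v+23,u-22:u+23]>0,w[...,2],0);t=np.percentile(zm[zm>.03],99.7) if (zm>.03).any() else 0
    q=w[(zm>t-.006)]; print((u,v),"top z",round(float(t),4),np.round(q.mean(0),4),len(q))
b=cv2.resize(p[110:280,310:500],None,fx=4,fy=3.5,interpolation=cv2.INTER_CUBIC) 
b=cv2.resize(p[125:265,320:500],None,fx=4,fy=4,interpolation=cv2.INTER_CUBIC)
cv2.imwrite("pics/crop1.png",b[:,:,::-1])
E
```

```text
outer [183.2 223.8] diam mm [66. 67.] [0.4549 0.2891 0.033 ]
hole [183.3 223.7] diam mm [36. 38.] [0.455  0.2888 0.033 ]
outer [247.9 220.7] diam mm [81. 82.] [0.4646 0.1362 0.033 ]
hole [247.9 220.6] diam mm [48. 49.] [0.4648 0.1362 0.033 ]
outer [238.8 159.8] diam mm [ 99. 101.] [0.6093 0.1614 0.033 ]
hole [238.8 159.9] diam mm [66. 66.] [0.6093 0.1615 0.033 ]
outer [178.8 162.2] diam mm [124. 126.] [0.6014 0.3044 0.033 ]
hole [178.7 162.2] diam mm [84. 85.] [0.6015 0.3045 0.033 ]
depth ring [601.3 304.9 129.4] z 0.0334
depth ring [609.7 161.4 103.7] z 0.0336
depth ring [464.8 136.3  84.2] z 0.0336
depth ring [455.1 288.9  69.3] z 0.0334
rack 529.9758911132812 -194.43798828125 256.1353759765625 256.2762756347656 11.388397216796875
opening [ 580.9 -117.9]
opening [ 606.5 -245.3]
opening [ 453.4 -143.6]
opening [ 479.1 -271. ]
(356, 173) top z 0.1316 [ 0.5807 -0.1176  0.1294] 44
(411, 162) top z 0.1595 [ 0.6061 -0.2451  0.1569] 63
(367, 228) top z 0.1829 [ 0.4528 -0.1443  0.1808] 70
(420, 217) top z 0.1123 [ 0.4794 -0.2705  0.1101] 42
(212, 195) top z 0.0444 [0.526  0.2286 0.0418] 22
```

View pics/crop1.png

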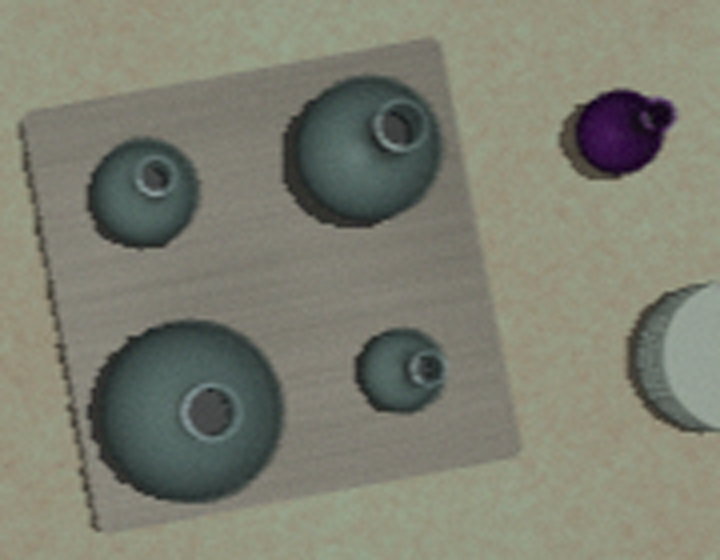

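The crop confirms the choice. The four grey-glass flasks are in the rack: flask50 lower right, flask100 upper left, flask250 upper right and flask500 lower left. Mouth heights are within about 3 mm of those given and the openings match the mouths, while the purple flask stands off the rack. First I move over flask50 and turn the jaws along x.

```bash
python3 -m handwheel '{"xyz":[[0.065,0.0409,0],[0.065,0.0409,0],[0.065,0.0409,0],[0.065,0.0409,0],[0.065,0.0409,0],[0.065,0.0409,0],[0.065,0.0409,0],[0.065,0.0409,0],[0.065,0.0409,0],[0.065,0.0409,0]],"rot":[[0,0,0.02],[0,0,0.02],[0,0,0.02],[0,0,0.02],[0,0,0.02],[0,0,0.02],[0,0,0.02],[0,0,0.02],[0,0,0.02],[0,0,0.02]]}' 0.18 20
python3 -c "
from cell import bot;o=bot.get_obs();print(o['joint_positions'].round(3),o['tool_pos'],o['eef_rot'],o['width'])"
```

```text
time_s: 1.1
tool_pos: [0.4804, -0.2699, 0.2421]
eef_rot: [-2.216, -2.227, 0.0]
force: [0.3, 0.1, 0.9]
width: 0.0504
finger_force: 0.0
[-0.512  0.32   0.107  1.358 -0.     1.054] [ 0.48042331 -0.26989374  0.2420657 ] [-2.21570912e+00 -2.22654978e+00  2.80284217e-04] 0.050367852372544805
```

```bash
python3 -m handwheel '{"xyz":[[-0.0022,-0.0016,0],[0,0,-0.06],[0,0,-0.06],[0,0,-0.06],[0,0,-0.05],[0,0,-0.04],[0,0,-0.03],[0,0,-0.012],[0,0,0],[0,0,0]],"rot":[[0,0,0],[0,0,0],[0,0,0],[0,0,0],[0,0,0],[0,0,0],[0,0,0],[0,0,0],[0,0,0],[0,0,0]]}'
python3 -m handwheel '{"xyz":[[0,0,0],[0,0,0],[0,0,0],[0,0,0],[0,0,0],[0,0,0],[0,0,0],[0,0,0]],"rot":[[0,0,0],[0,0,0],[0,0,0],[0,0,0],[0,0,0],[0,0,0],[0,0,0],[0,0,0]]}' -1 20
```

```text
time_s: 2.1
tool_pos: [0.4784, -0.2722, 0.087]
eef_rot: [2.222, 2.22, 0.0]
force: [0.2, -0.0, 0.4]
width: 0.0504
finger_force: 0.0
time_s: 2.9
tool_pos: [0.4786, -0.2721, 0.0868]
eef_rot: [2.221, 2.22, 0.0]
force: [0.7, -0.4, 6.7]
width: 0.019
finger_force: 22.3
```

```bash
python3 -m handwheel '{"xyz":[[0,0,0.01],[0,0,0.02],[0,0,0.04],[0,0,0.06],[0,0,0.07],[0,0,0.07],[0,0,0.06],[0,0,0.04],[0,0,0.02],[0,0,0]],"rot":[[0,0,0],[0,0,0],[0,0,0],[0,0,0],[0,0,0],[0,0,0],[0,0,0],[0,0,0],[0,0,0],[0,0,0]]}' -1 30
python3 -m handwheel '{"xyz":[[0,0.02,0],[0,0.04,0],[-0.005,0.06,0],[-0.005,0.08,0],[-0.005,0.09,0],[-0.005,0.09,0],[-0.005,0.09,0],[-0.005,0.09,0],[-0.005,0.09,0],[-0.005,0.09,0]],"rot":[[0,0,0],[0,0,0],[0,0,0],[0,0,0],[0,0,0],[0,0,0],[0,0,0],[0,0,0],[0,0,0],[0,0,0]]}'
python3 -m handwheel '{"xyz":[[-0.005,0.09,0],[-0.002,0.09,0],[0,0.08,0],[0,0.06,0],[0,0.04,0],[0,0.02,0],[0,0,0],[0,0,0],[0,0,0]],"rot":[[0,0,0],[0,0,0],[0,0,0],[0,0,0],[0,0,0],[0,0,0],[0,0,0],[0,0,0],[0,0,0]]}'
```

```text
time_s: 3.9
tool_pos: [0.4786, -0.2721, 0.2825]
eef_rot: [2.221, 2.22, 0.001]
force: [-0.5, 0.6, -1.6]
width: 0.019
finger_force: 29.4
time_s: 4.9
tool_pos: [0.4567, 0.1002, 0.2801]
eef_rot: [-2.221, -2.22, 0.002]
force: [2.2, 0.1, -0.3]
width: 0.0191
finger_force: 29.4
time_s: 5.8
tool_pos: [0.4547, 0.2872, 0.2813]
eef_rot: [2.223, 2.22, -0.0]
force: [-1.3, -0.7, -0.3]
width: 0.019
finger_force: 29.4
```

```bash
python3 - <<'E'
from h import *
for n in("side",):
    p,d=bot.read_camera(n); cv2.imwrite(f"pics/{n}1.png",p[:,:,::-1])
o=bot.get_obs();print(o['tool_pos'],o['force'],o['width'])
E
```

```text
[0.45481198 0.28716991 0.2814123 ] [0.13395969 0.81293857 0.16742809] 0.01910931183930895
```

View pics/side1.png

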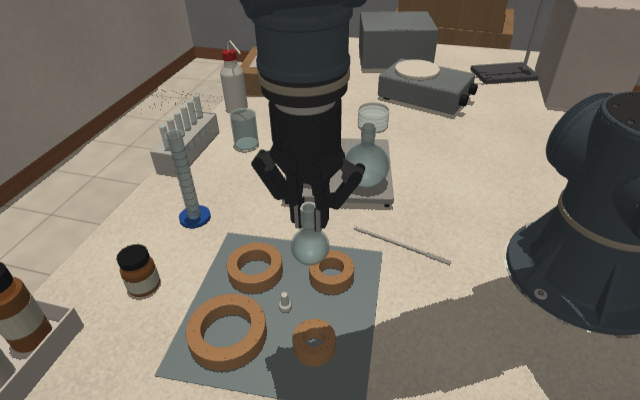

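The side view shows flask50 hanging upright in the jaws at (310,245), over the smallest ring at (314,341). I lower it.

```bash
python3 -m handwheel '{"xyz":[[0,0.001,-0.02],[0,0,-0.04],[0,0,-0.06],[0,0,-0.07],[0,0,-0.07],[0,0,-0.05],[0,0,-0.03],[0,0,-0.02],[0,0,-0.005],[0,0,0]],"rot":[[0,0,0],[0,0,0],[0,0,0],[0,0,0],[0,0,0],[0,0,0],[0,0,0],[0,0,0],[0,0,0],[0,0,0]]}'
python3 -m handwheel '{"xyz":[[0,0,-0.002],[0,0,-0.001],[0,0,-0.001],[0,0,0],[0,0,0]],"rot":[[0,0,0],[0,0,0],[0,0,0],[0,0,0],[0,0,0]]}'
python3 -m handwheel '{"xyz":[[0,0,-0.001],[0,0,-0.001],[0,0,0],[0,0,0]],"rot":[[0,0,0],[0,0,0],[0,0,0],[0,0,0]]}'
```

```text
time_s: 6.85
tool_pos: [0.4548, 0.2885, 0.0989]
eef_rot: [-2.222, -2.221, -0.0]
force: [1.1, -0.2, -0.6]
width: 0.019
finger_force: 29.4
time_s: 7.35
tool_pos: [0.455, 0.2888, 0.0972]
eef_rot: [2.222, 2.221, 0.001]
force: [1.0, -0.3, 1.7]
width: 0.0191
finger_force: 29.6
time_s: 7.75
tool_pos: [0.4552, 0.2889, 0.0967]
eef_rot: [2.222, 2.221, 0.002]
force: [-1.5, -2.4, 14.8]
width: 0.0193
finger_force: 30.9
```

```bash
python3 -m handwheel '{"xyz":[[0,0,0.001],[0,0,0],[0,0,0]],"rot":[[0,0,0],[0,0,0],[0,0,0]]}' -1 20
python3 -m handwheel '{"xyz":[[0,0,0],[0,0,0],[0,0,0],[0,0,0],[0,0,0],[0,0,0]],"rot":[[0,0,0],[0,0,0],[0,0,0],[0,0,0],[0,0,0],[0,0,0]]}' 0.1
python3 -m handwheel '{"xyz":[[0,0,0.02],[0,0,0.03],[0,0,0.05],[0,0,0.06],[0,0,0.06],[0,0,0.06],[0,0,0.06],[0,0,0.05],[0,0,0.02],[0,0,0]],"rot":[[0,0,0],[0,0,0],[0,0,0],[0,0,0],[0,0,0],[0,0,0],[0,0,0],[0,0,0],[0,0,0],[0,0,0]]}'
```

```text
time_s: 8.05
tool_pos: [0.4551, 0.2888, 0.0969]
eef_rot: [2.222, 2.221, 0.002]
force: [-1.2, -0.6, 9.0]
width: 0.019
finger_force: 30.2
time_s: 8.65
tool_pos: [0.4547, 0.2886, 0.0963]
eef_rot: [2.222, 2.221, -0.0]
force: [0.8, 0.4, -0.2]
width: 0.0469
finger_force: 0.0
time_s: 9.65
tool_pos: [0.4551, 0.2889, 0.3026]
eef_rot: [2.221, 2.221, 0.003]
force: [0.1, 0.2, -0.4]
width: 0.0469
finger_force: 0.0
```

```bash
python3 - <<'E'
from h import *
for n in("side",):
    p,d=bot.read_camera(n); cv2.imwrite(f"pics/{n}2.png",p[:,:,::-1])
o=bot.get_obs();print(o['tool_pos'],o['force'],o['width'])
E
```

```text
[0.454859   0.28869887 0.30118563] [0.61814867 0.04356622 0.11848217] 0.04689338270291107
```

View pics/side2.png

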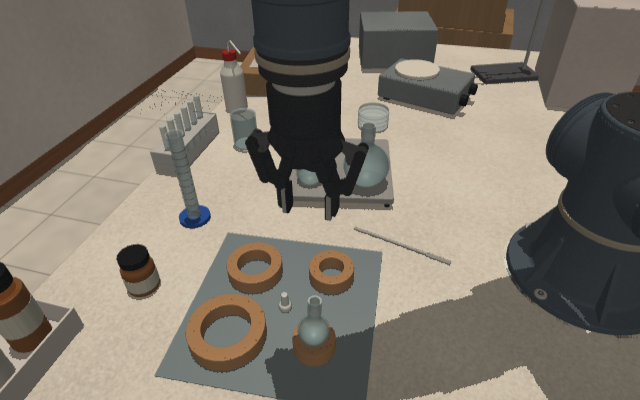

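flask50 stands upright on its ring, mouth at (314,302) and bulb at (314,330). Next is flask100.

```bash
python3 -m handwheel '{"xyz":[[0.02,-0.06,0],[0.03,-0.09,0],[0.03,-0.09,0],[0.03,-0.09,0],[0.03,-0.09,0],[0.03,-0.09,0],[0.03,-0.09,0],[0.03,-0.09,0],[0.022,-0.0734,0],[0,-0.05,0]],"rot":[[0,0,0],[0,0,0],[0,0,0],[0,0,0],[0,0,0],[0,0,0],[0,0,0],[0,0,0],[0,0,0],[0,0,0]]}' 0.18
python3 -m handwheel '{"xyz":[[0,0,0],[0,0,-0.03],[0,0,-0.05],[0,0,-0.05],[0,0,-0.05],[0,0,0],[0,0,0]],"rot":[[0,0,0],[0,0,0],[0,0,0],[0,0,0],[0,0,0],[0,0,0],[0,0,0]]}'
```

```text
time_s: 10.7
tool_pos: [0.5808, -0.1206, 0.2989]
eef_rot: [-2.222, -2.218, 0.003]
force: [1.6, 0.6, -0.7]
width: 0.0504
finger_force: 0.0
time_s: 11.4
tool_pos: [0.5802, -0.1175, 0.2113]
eef_rot: [-2.221, -2.221, 0.001]
force: [0.6, 0.5, 0.5]
width: 0.0507
finger_force: 0.0
```

Target TCP is (0.5808, -0.1178, 0.106), so it goes down 105 mm.

```bash
python3 -m handwheel '{"xyz":[[0.001,-0.0005,-0.03],[0,0,-0.05],[0,0,-0.05],[0,0,-0.04],[0,0,-0.03],[0,0,-0.01],[0,0,0],[0,0,0]],"rot":[[0,0,0],[0,0,0],[0,0,0],[0,0,0],[0,0,0],[0,0,0],[0,0,0],[0,0,0]]}'
python3 -m handwheel '{"xyz":[[0,0,0],[0,0,0],[0,0,0],[0,0,0],[0,0,0],[0,0,0],[0,0,0],[0,0,0]],"rot":[[0,0,0],[0,0,0],[0,0,0],[0,0,0],[0,0,0],[0,0,0],[0,0,0],[0,0,0]]}' -1 30
```

```text
time_s: 12.2
tool_pos: [0.582, -0.1184, 0.1076]
eef_rot: [2.221, 2.22, 0.001]
force: [0.3, 0.5, -0.3]
width: 0.0505
finger_force: 0.0
time_s: 13.0
tool_pos: [0.5815, -0.1184, 0.1069]
eef_rot: [2.221, 2.221, 0.001]
force: [-1.8, -0.4, 5.5]
width: 0.021
finger_force: 29.6
```

```bash
python3 -m handwheel '{"xyz":[[0,0,0.01],[0,0,0.02],[0,0,0.04],[0,0,0.05],[0,0,0.05],[0,0.01,0.02],[0,0.03,0.01],[-0.01,0.05,0],[-0.03,0.06,0],[-0.04,0.07,0]],"rot":[[0,0,0],[0,0,0],[0,0,0],[0,0,0],[0,0,0],[0,0,0],[0,0,0],[0,0,0],[0,0,0],[0,0,0]]}'
python3 -m handwheel '{"xyz":[[-0.04,0.07,0],[-0.04,0.07,0],[-0.04,0.06,0],[-0.023,0.05,0],[-0.01,0.03,0],[0,0.008,0],[0,0,0],[0,0,0]],"rot":[[0,0,0],[0,0,0],[0,0,0],[0,0,0],[0,0,0],[0,0,0],[0,0,0],[0,0,0]]}'
```

```text
time_s: 14.0
tool_pos: [0.5404, -0.0067, 0.205]
eef_rot: [-2.221, -2.22, 0.002]
force: [-0.1, 0.4, 0.2]
width: 0.0209
finger_force: 29.5
time_s: 14.8
tool_pos: [0.4648, 0.1354, 0.206]
eef_rot: [-2.222, -2.221, 0.001]
force: [0.4, 0.2, -1.3]
width: 0.0211
finger_force: 29.5
```

Down 94 mm to 0.112, then small steps.

```bash
python3 -m handwheel '{"xyz":[[0,0.0006,-0.02],[0,0,-0.04],[0,0,-0.05],[0,0,-0.04],[0,0,-0.02],[0,0,-0.012],[0,0,-0.006],[0,0,-0.002],[0,0,0],[0,0,0]],"rot":[[0,0,0],[0,0,0],[0,0,0],[0,0,0],[0,0,0],[0,0,0],[0,0,0],[0,0,0],[0,0,0],[0,0,0]]}'
python3 -m handwheel '{"xyz":[[0,0,-0.001],[0,0,-0.001],[0,0,0],[0,0,0]],"rot":[[0,0,0],[0,0,0],[0,0,0],[0,0,0]]}'
```

```text
time_s: 15.8
tool_pos: [0.4651, 0.1361, 0.1118]
eef_rot: [2.222, 2.221, 0.001]
force: [0.7, -0.2, -0.3]
width: 0.0213
finger_force: 29.5
time_s: 16.2
tool_pos: [0.4647, 0.136, 0.1103]
eef_rot: [-2.222, -2.221, 0.0]
force: [0.5, 0.3, -0.7]
width: 0.0214
finger_force: 29.5
```

```bash
python3 -m handwheel '{"xyz":[[0,0,-0.001],[0,0,-0.001],[0,0,0],[0,0,0]],"rot":[[0,0,0],[0,0,0],[0,0,0],[0,0,0]]}'
python3 -m handwheel '{"xyz":[[0,0,-0.0005],[0,0,0],[0,0,0]],"rot":[[0,0,0],[0,0,0],[0,0,0]]}'
```

```text
time_s: 16.6
tool_pos: [0.4649, 0.136, 0.1094]
eef_rot: [2.222, 2.221, 0.0]
force: [-0.4, 0.2, 2.6]
width: 0.0213
finger_force: 29.9
time_s: 16.9
tool_pos: [0.4649, 0.136, 0.1093]
eef_rot: [2.222, 2.221, 0.0]
force: [-0.6, -0.4, 6.6]
width: 0.0215
finger_force: 30.2
```

```bash
python3 -m handwheel '{"xyz":[[0,0,0],[0,0,0],[0,0,0],[0,0,0],[0,0,0],[0,0,0]],"rot":[[0,0,0],[0,0,0],[0,0,0],[0,0,0],[0,0,0],[0,0,0]]}' 0.15
python3 -m handwheel '{"xyz":[[0,0,0.02],[0,0,0.03],[0,0,0.05],[0,0,0.06],[0,0,0.06],[0,0,0.06],[0,0,0.04],[0,0,0.03],[0,0,0.01],[0,0,0]],"rot":[[0,0,0],[0,0,0],[0,0,0],[0,0,0],[0,0,0],[0,0,0],[0,0,0],[0,0,0],[0,0,0],[0,0,0]]}'
python3 -m handwheel '{"xyz":[[0.02,-0.06,0],[0.03,-0.09,0],[0.03,-0.09,0],[0.03,-0.09,0],[0.03,-0.09,0],[0.03,-0.09,0],[0.03,-0.09,0],[0.03,-0.08,0],[0.03,-0.05,0],[0.0226,-0.0324,0]],"rot":[[0,0,0],[0,0,0],[0,0,0],[0,0,0],[0,0,0],[0,0,0],[0,0,0],[0,0,0],[0,0,0],[0,0,0]]}' 0.29
python3 -m handwheel '{"xyz":[[0,0,0],[0,0,-0.02],[0,0,-0.04],[0,0,-0.04],[0,0,0],[0,0,0]],"rot":[[0,0,0],[0,0,0],[0,0,0],[0,0,0],[0,0,0],[0,0,0]]}'
```

```text
time_s: 17.5
tool_pos: [0.4647, 0.136, 0.109]
eef_rot: [-2.222, -2.221, 0.0]
force: [-0.3, 0.2, 1.5]
width: 0.0489
finger_force: 0.0
time_s: 18.5
tool_pos: [0.4649, 0.136, 0.2897]
eef_rot: [2.222, 2.221, 0.002]
force: [0.6, 0.8, -1.0]
width: 0.0488
finger_force: 0.0
time_s: 19.5
tool_pos: [0.606, -0.2474, 0.2874]
eef_rot: [-2.223, -2.218, 0.002]
force: [0.5, 0.3, -0.8]
width: 0.0548
finger_force: 0.0
time_s: 20.1
tool_pos: [0.6056, -0.2446, 0.2393]
eef_rot: [-2.221, -2.221, 0.0]
force: [-0.5, -0.5, 0.8]
width: 0.0551
finger_force: 0.0
```

```bash
python3 - <<'E'
from h import *
for n in("side",):
    p,d=bot.read_camera(n); cv2.imwrite(f"pics/{n}3.png",p[:,:,::-1])
E
```

```text
(no output)
```

View pics/side3.png

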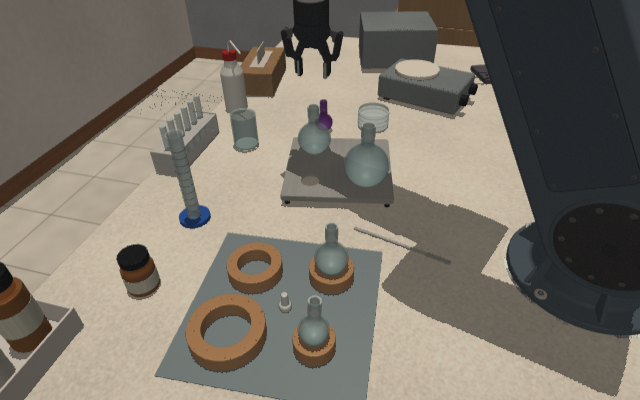

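Both small flasks stand upright on their rings: 50 at (314,330), 100 at (332,258). Now flask250.

```bash
python3 -m handwheel '{"xyz":[[0.0012,-0.0008,-0.03],[0,0,-0.05],[0,0,-0.05],[0,0,-0.04],[0,0,-0.03],[0,0,-0.012],[0,0,0],[0,0,0]],"rot":[[0,0,0],[0,0,0],[0,0,0],[0,0,0],[0,0,0],[0,0,0],[0,0,0],[0,0,0]]}'
python3 -m handwheel '{"xyz":[[0,0,0],[0,0,0],[0,0,0],[0,0,0],[0,0,0],[0,0,0],[0,0,0],[0,0,0]],"rot":[[0,0,0],[0,0,0],[0,0,0],[0,0,0],[0,0,0],[0,0,0],[0,0,0],[0,0,0]]}' -1 45
```

```text
time_s: 20.95
tool_pos: [0.6072, -0.2458, 0.1343]
eef_rot: [2.221, 2.22, 0.001]
force: [-0.0, 1.0, 0.6]
width: 0.0549
finger_force: 0.0
time_s: 21.75
tool_pos: [0.607, -0.2458, 0.1339]
eef_rot: [2.221, 2.22, 0.001]
force: [-0.9, -0.3, 5.2]
width: 0.0266
finger_force: 43.8
```

```bash
python3 -m handwheel '{"xyz":[[0,0,0.01],[0,0,0.02],[0,0,0.04],[0,0,0.05],[0,0,0.05],[0,0.01,0.02],[0,0.02,0.01],[0,0.04,0],[0,0.05,0],[0,0.07,0]],"rot":[[0,0,0],[0,0,0],[0,0,0],[0,0,0],[0,0,0],[0,0,0],[0,0,0],[0,0,0],[0,0,0],[0,0,0]]}'
python3 -m handwheel '{"xyz":[[0,0.08,0],[0,0.08,0],[0,0.08,0],[0,0.08,0],[0.005,0.08,0],[0,0.07,0],[0,0.06,0],[0,0.05,0],[0,0.03,0],[0,0.0136,0]],"rot":[[0,0,0],[0,0,0],[0,0,0],[0,0,0],[0,0,0],[0,0,0],[0,0,0],[0,0,0],[0,0,0],[0,0,0]]}'
python3 -m handwheel '{"xyz":[[0,0,0],[0,0,0],[0,0,0]],"rot":[[0,0,0],[0,0,0],[0,0,0]]}'
```

```text
time_s: 22.75
tool_pos: [0.6059, -0.1489, 0.2316]
eef_rot: [-2.221, -2.219, 0.002]
force: [0.8, 1.2, -1.0]
width: 0.0267
finger_force: 44.5
time_s: 23.75
tool_pos: [0.6082, 0.163, 0.2322]
eef_rot: [-2.219, -2.223, 0.002]
force: [-0.4, 0.2, -1.3]
width: 0.0268
finger_force: 44.5
time_s: 24.05
tool_pos: [0.6092, 0.1601, 0.233]
eef_rot: [2.223, 2.22, -0.0]
force: [-0.1, 0.1, -1.2]
width: 0.027
finger_force: 44.5
```

Down 101.5 mm to 0.1315, then small steps.

```bash
python3 -m handwheel '{"xyz":[[0.0005,0.0015,-0.02],[0,0,-0.04],[0,0,-0.05],[0,0,-0.04],[0,0,-0.025],[0,0,-0.018],[0,0,-0.008],[0,0,-0.002],[0,0,0],[0,0,0]],"rot":[[0,0,0],[0,0,0],[0,0,0],[0,0,0],[0,0,0],[0,0,0],[0,0,0],[0,0,0],[0,0,0],[0,0,0]]}'
python3 -m handwheel '{"xyz":[[0,0,-0.001],[0,0,-0.001],[0,0,-0.001],[0,0,0],[0,0,0]],"rot":[[0,0,0],[0,0,0],[0,0,0],[0,0,0],[0,0,0]]}'
```

```text
time_s: 25.05
tool_pos: [0.6098, 0.162, 0.1323]
eef_rot: [2.221, 2.221, 0.002]
force: [0.5, 0.2, -0.7]
width: 0.0268
finger_force: 44.6
time_s: 25.55
tool_pos: [0.6094, 0.1619, 0.1301]
eef_rot: [2.222, 2.221, 0.0]
force: [-0.1, -0.6, -1.9]
width: 0.027
finger_force: 44.6
```

```bash
python3 -m handwheel '{"xyz":[[0,0,-0.001],[0,0,-0.001],[0,0,0],[0,0,0]],"rot":[[0,0,0],[0,0,0],[0,0,0],[0,0,0]]}'
python3 -m handwheel '{"xyz":[[0,0,-0.001],[0,0,0],[0,0,0]],"rot":[[0,0,0],[0,0,0],[0,0,0]]}'
```

```text
time_s: 25.95
tool_pos: [0.6095, 0.1619, 0.1294]
eef_rot: [2.222, 2.221, 0.001]
force: [-0.5, -1.6, 4.3]
width: 0.0271
finger_force: 45.2
time_s: 26.25
tool_pos: [0.6096, 0.1618, 0.1291]
eef_rot: [2.221, 2.22, 0.001]
force: [-0.8, -2.4, 8.1]
width: 0.0266
finger_force: 45.9
```

```bash
python3 -m handwheel '{"xyz":[[0,0,0],[0,0,0],[0,0,0],[0,0,0],[0,0,0],[0,0,0]],"rot":[[0,0,0],[0,0,0],[0,0,0],[0,0,0],[0,0,0],[0,0,0]]}' 0.3
python3 -m handwheel '{"xyz":[[0,0,0.02],[0,0,0.03],[0,0,0.05],[0,0,0.06],[0,0,0.06],[0,0,0.05],[0,0,0.03],[0,0,0.02],[0,0,0]],"rot":[[0,0,0],[0,0,0],[0,0,0],[0,0,0],[0,0,0],[0,0,0],[0,0,0],[0,0,0],[0,0,0]]}'
python3 -m handwheel '{"xyz":[[-0.02,-0.04,0],[-0.04,-0.07,0],[-0.04,-0.08,0],[-0.04,-0.08,0],[-0.04,-0.08,0],[-0.04,-0.08,0],[-0.04,-0.07,0],[-0.03,-0.06,0],[-0.023,-0.0314,0],[0,-0.02,0]],"rot":[[0,0,0],[0,0,0],[0,0,0],[0,0,0],[0,0,0],[0,0,0],[0,0,0],[0,0,0],[0,0,0],[0,0,0]]}' 0.4
python3 -m handwheel '{"xyz":[[0,0,0],[0,0,-0.02],[0,0,-0.04],[0,0,0],[0,0,0],[0,0,0]],"rot":[[0,0,0],[0,0,0],[0,0,0],[0,0,0],[0,0,0],[0,0,0]]}'
```

```text
time_s: 26.85
tool_pos: [0.6094, 0.162, 0.1285]
eef_rot: [-2.222, -2.221, 0.0]
force: [0.1, -0.2, -0.0]
width: 0.0558
finger_force: 0.0
time_s: 27.75
tool_pos: [0.6099, 0.1621, 0.2906]
eef_rot: [2.221, 2.22, 0.004]
force: [0.9, 0.4, -0.1]
width: 0.0556
finger_force: 0.0
time_s: 28.75
tool_pos: [0.4516, -0.1449, 0.2887]
eef_rot: [2.224, 2.219, -0.0]
force: [0.7, -0.1, 0.6]
width: 0.0598
finger_force: 0.0
time_s: 29.35
tool_pos: [0.4533, -0.1434, 0.2591]
eef_rot: [2.221, 2.221, 0.0]
force: [0.4, -0.0, 0.0]
width: 0.06
finger_force: 0.0
```

```bash
python3 - <<'E'
from h import *
for n in("side",):
    p,d=bot.read_camera(n); cv2.imwrite(f"pics/{n}4.png",p[:,:,::-1])
E
```

```text
(no output)
```

View pics/side4.png

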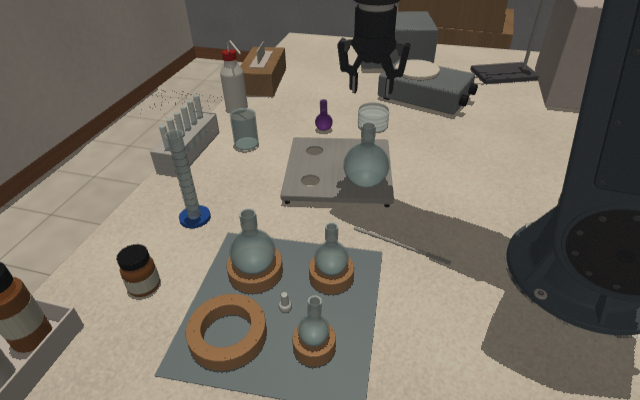

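Three flasks are seated upright: 250 at (254,250), 100 at (332,258) and 50 at (314,330). The stopper at (285,303) is still standing. Now flask500, TCP down to 0.157.

```bash
python3 -m handwheel '{"xyz":[[0,-0.0008,-0.03],[0,0,-0.05],[0,0,-0.05],[0,0,-0.04],[0,0,-0.022],[0,0,-0.012],[0,0,0],[0,0,0]],"rot":[[0,0,0],[0,0,0],[0,0,0],[0,0,0],[0,0,0],[0,0,0],[0,0,0],[0,0,0]]}'
python3 -m handwheel '{"xyz":[[0,0,0],[0,0,0],[0,0,0],[0,0,0],[0,0,0],[0,0,0],[0,0,0],[0,0,0]],"rot":[[0,0,0],[0,0,0],[0,0,0],[0,0,0],[0,0,0],[0,0,0],[0,0,0],[0,0,0]]}' -1 60
```

```text
time_s: 30.2
tool_pos: [0.4534, -0.1443, 0.1574]
eef_rot: [2.221, 2.22, 0.001]
force: [-0.4, 0.5, 0.5]
width: 0.0601
finger_force: 0.0
time_s: 31.0
tool_pos: [0.4533, -0.1443, 0.1572]
eef_rot: [2.221, 2.22, 0.001]
force: [-1.8, 0.6, 6.2]
width: 0.0286
finger_force: 58.6
```

```bash
python3 -m handwheel '{"xyz":[[0,0,0.01],[0,0,0.02],[0,0,0.04],[0,0,0.05],[0,0,0.05],[0,0,0.05],[0,0,0.04],[0,0,0.03],[0,0,0.01],[0,0,0]],"rot":[[0,0,0],[0,0,0],[0,0,0],[0,0,0],[0,0,0],[0,0,0],[0,0,0],[0,0,0],[0,0,0],[0,0,0]]}'
python3 -m handwheel '{"xyz":[[0.005,0.02,0],[0.01,0.035,0],[0.02,0.05,0],[0.02,0.06,0],[0.025,0.07,0],[0.025,0.07,0],[0.025,0.07,0],[0.025,0.07,0],[0.025,0.07,0],[0.025,0.07,0]],"rot":[[0,0,0],[0,0,0],[0,0,0],[0,0,0],[0,0,0],[0,0,0],[0,0,0],[0,0,0],[0,0,0],[0,0,0]]}'
python3 -m handwheel '{"xyz":[[0.025,0.07,0],[0.02,0.07,0],[0.02,0.06,0],[0.015,0.05,0],[0.01,0.035,0],[0.0012,0.0276,0],[0,0,0],[0,0,0],[0,0,0],[0,0,0]],"rot":[[0,0,0],[0,0,0],[0,0,0],[0,0,0],[0,0,0],[0,0,0],[0,0,0],[0,0,0],[0,0,0],[0,0,0]]}'
```

```text
time_s: 32.0
tool_pos: [0.4531, -0.1443, 0.3072]
eef_rot: [2.221, 2.22, 0.001]
force: [1.0, 0.7, -3.2]
width: 0.0285
finger_force: 59.6
time_s: 33.0
tool_pos: [0.5551, 0.1506, 0.3056]
eef_rot: [-2.221, -2.221, 0.002]
force: [1.3, -0.8, -1.9]
width: 0.0282
finger_force: 59.5
time_s: 34.0
tool_pos: [0.6009, 0.3041, 0.3067]
eef_rot: [2.223, 2.22, -0.0]
force: [0.1, 0.6, -2.7]
width: 0.0283
finger_force: 59.7
```

```bash
python3 - <<'E'
from h import *
for n in("side",):
    p,d=bot.read_camera(n); cv2.imwrite(f"pics/{n}5.png",p[:,:,::-1])
E
```

```text
(no output)
```

View pics/side5.png

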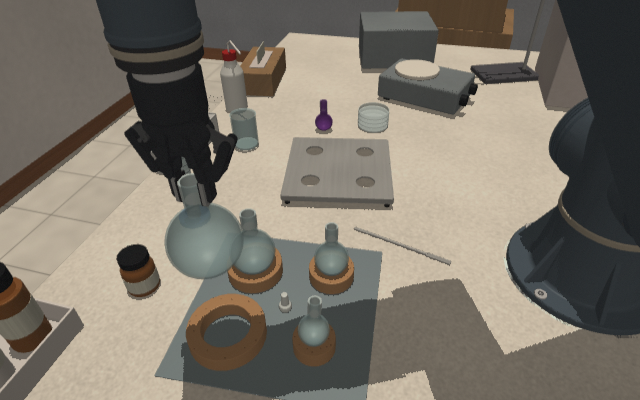

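The flask hangs above ring500 (bulb at (203,240), ring at (227,331)), clear of the other flasks. Lower to 0.148.

```bash
python3 -m handwheel '{"xyz":[[0.0005,0.0006,-0.01],[0,0,-0.03],[0,0,-0.05],[0,0,-0.06],[0,0,-0.06],[0,0,-0.05],[0,0,-0.03],[0,0,-0.015],[0,0,-0.008],[0,0,-0.004]],"rot":[[0,0,0],[0,0,0],[0,0,0],[0,0,0],[0,0,0],[0,0,0],[0,0,0],[0,0,0],[0,0,0],[0,0,0]]}'
python3 -m handwheel '{"xyz":[[0,0,0],[0,0,0],[0,0,-0.001],[0,0,-0.001],[0,0,0],[0,0,0]],"rot":[[0,0,0],[0,0,0],[0,0,0],[0,0,0],[0,0,0],[0,0,0]]}'
```

```text
time_s: 35.05
tool_pos: [0.6014, 0.305, 0.1484]
eef_rot: [2.222, 2.221, 0.001]
force: [0.7, 0.2, -2.5]
width: 0.0291
finger_force: 59.7
time_s: 35.65
tool_pos: [0.6013, 0.3049, 0.1471]
eef_rot: [2.222, 2.221, 0.0]
force: [-0.6, -0.9, -1.8]
width: 0.029
finger_force: 59.7
```

```bash
python3 -m handwheel '{"xyz":[[0,0,-0.001],[0,0,-0.001],[0,0,0],[0,0,0]],"rot":[[0,0,0],[0,0,0],[0,0,0],[0,0,0]]}'
python3 -m handwheel '{"xyz":[[0,0,-0.001],[0,0,0],[0,0,0]],"rot":[[0,0,0],[0,0,0],[0,0,0]]}'
```

```text
time_s: 36.05
tool_pos: [0.6015, 0.3049, 0.1467]
eef_rot: [2.222, 2.221, 0.001]
force: [-1.0, -1.8, 6.0]
width: 0.0282
finger_force: 60.7
time_s: 36.35
tool_pos: [0.6015, 0.3049, 0.1465]
eef_rot: [2.222, 2.22, 0.002]
force: [-2.2, -3.2, 9.2]
width: 0.029
finger_force: 61.1
```

Contact, seated as expected. Release, rise, clear off and check.

```bash
python3 -m handwheel '{"xyz":[[0,0,0],[0,0,0],[0,0,0],[0,0,0],[0,0,0],[0,0,0]],"rot":[[0,0,0],[0,0,0],[0,0,0],[0,0,0],[0,0,0],[0,0,0]]}' 0.3
python3 -m handwheel '{"xyz":[[0,0,0.02],[0,0,0.03],[0,0,0.05],[0,0,0.06],[0,0,0.06],[0,0,0.05],[0,0,0.03],[0,0,0.01],[0,0,0]],"rot":[[0,0,0],[0,0,0],[0,0,0],[0,0,0],[0,0,0],[0,0,0],[0,0,0],[0,0,0],[0,0,0]]}'
python3 -m handwheel '{"xyz":[[-0.02,-0.04,0],[-0.04,-0.08,0],[-0.04,-0.08,0],[-0.04,-0.08,0],[-0.04,-0.08,0],[-0.04,-0.08,0],[-0.04,-0.08,0],[-0.03,-0.08,0],[-0.02,-0.08,0],[0,-0.04,0]],"rot":[[0,0,0],[0,0,0],[0,0,0],[0,0,0],[0,0,0],[0,0,0],[0,0,0],[0,0,0],[0,0,0],[0,0,0]]}'
python3 -m handwheel '{"xyz":[[0,-0.08,0],[0,-0.08,0],[0,-0.08,0],[0,-0.08,0],[0,-0.04,0],[0,0,0],[0,0,0]],"rot":[[0,0,0],[0,0,0],[0,0,0],[0,0,0],[0,0,0],[0,0,0],[0,0,0]]}'
python3 - <<'E'
from h import *
p,d=bot.read_camera("side"); cv2.imwrite("pics/side6.png",p[:,:,::-1])
p,d=bot.read_camera("top"); cv2.imwrite("pics/top6.png",p[:,:,::-1]);P=cloud("top",d)
cut=P[...,2]
for nm,x,y,z in(("50",.455,.289,.1185),("100",.4648,.1363,.1312),("250",.6095,.1614,.1505),("500",.6014,.3047,.1683)):
    k=(d>0)&(np.hypot(P[...,0]-x,P[...,1]-y)<.03)&(cut>z-.006)
    kr=(d>0)&(abs(cut-.033)<.004)&(np.hypot(P[...,0]-x,P[...,1]-y)<.075)
    print(nm,"mouth",P[k].mean(0).round(4),"expected",(x,y,z),"ring top z",P[kr][:,2].std().round(4))
E
```

```text
time_s: 36.95
tool_pos: [0.6012, 0.3049, 0.1455]
eef_rot: [-2.222, -2.221, 0.0]
force: [-0.1, -0.2, -0.4]
width: 0.0555
finger_force: 0.0
time_s: 37.85
tool_pos: [0.6015, 0.3051, 0.3011]
eef_rot: [2.222, 2.221, 0.002]
force: [0.0, 0.1, -0.2]
width: 0.0553
finger_force: 0.0
time_s: 38.85
tool_pos: [0.4443, -0.0573, 0.3]
eef_rot: [-2.224, -2.219, 0.001]
force: [0.9, 0.7, -0.3]
width: 0.0554
finger_force: 0.0
time_s: 39.55
tool_pos: [0.4457, -0.2349, 0.2996]
eef_rot: [-2.222, -2.219, 0.0]
force: [0.5, 0.0, 0.3]
width: 0.0555
finger_force: 0.0
50 mouth [0.4532 0.2835 0.118 ] expected (0.455, 0.289, 0.1185) ring top z 0.0017
100 mouth [0.4658 0.1329 0.131 ] expected (0.4648, 0.1363, 0.1312) ring top z 0.0018
250 mouth [0.6094 0.1575 0.1503] expected (0.6095, 0.1614, 0.1505) ring top z 0.0017
500 mouth [0.5998 0.2988 0.1673] expected (0.6014, 0.3047, 0.1683) ring top z 0.0017
```

View pics/side6.png

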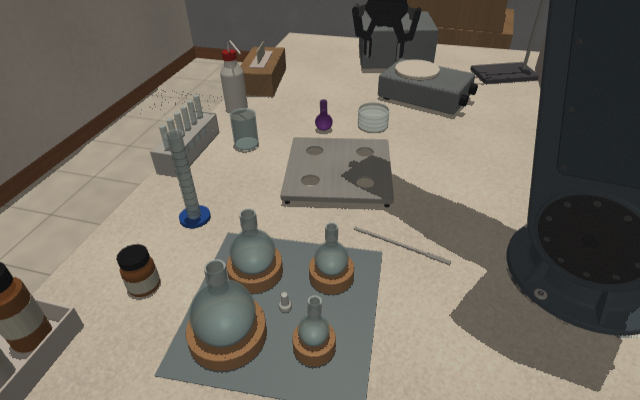

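View pics/top6.png

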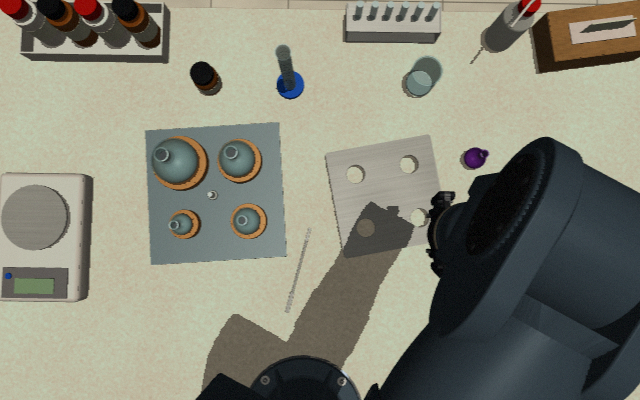

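Both views show all four flasks seated with the rings flat on the mat and the stopper standing at (285,303) in the side view and (212,195) in the top view. I check tilt by casting the mouth centres in a crop.

```bash
python3 - <<'E'
from h import *
p=cv2.imread("pics/top6.png")
c=bot.get_calibration("top");K,T=c["K"],np.linalg.inv(c["pose"])
b=cv2.resize(p[130:245,145:275],None,fx=5,fy=5,interpolation=cv2.INTER_CUBIC)
for x,y,z,r in((.455,.289,.1185,.01),(.4648,.1363,.1312,.011),(.6095,.1614,.1505,.014),(.6014,.3047,.1683,.015)):
    q=T@[x,y,z,1];u=K@q[:3]/q[2];cv2.circle(b,(int((u[0]-144.5)*5),int((u[1]-129.5)*5)),int(5*K[0,0]*r/q[2]),(0,0,255),1)
cv2.imwrite("pics/crop6.png",b)
E
```

View pics/crop6.png

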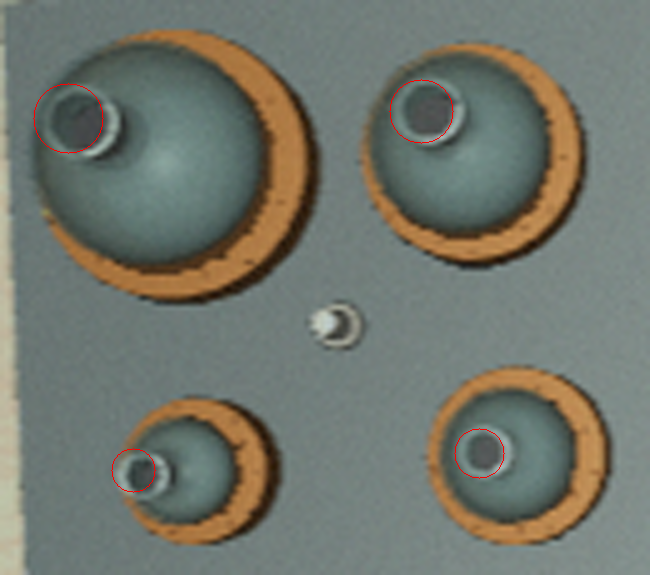

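The drawn circles lie within about 3–4 mm of the real mouths, which is only 2–3° of tilt and near the calibration error. The flasks are seated and upright, so I hand in.

```bash
python3 -c "
from cell import bot;print(bot.hand_in())"
```

```text
the job is handed in; nothing more can be done
None
```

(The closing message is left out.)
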